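# Index the rotary filling table to the empty tub

## Task

One tub on the rotary filling table is still empty, one place away from the funnel. With a fingertip press in the indexing plunger at the table's edge, turn the table to the next hole so that the empty tub comes under the funnel, and let the plunger spring fully out there so that the table is locked. Do not touch the tubs: they stay standing in their nests; leave everything else on the worktop where it is.

Things in the scene. Friction and masses are not known exactly. Their poses are not given: they have to be found in the camera images.
- turntable (a joint): Table angle about its vertical axis, rad: 0 at the start, grows anticlockwise seen from above; it turns either way without end. With the plunger in it turns freely (1 to 4 N at the guard). With the plunger out, the pin stands in one of six index holes 60 degrees apart and locks the table (about 0.01 rad of play).
- plunger (a joint): Plunger travel, m: 0 fully out, 0.014 fully in. The pin leaves its hole at 0.011. Pressing it takes 3 N at 0, 7 N fully in. Once the table has turned 6 degrees out of a hole, the ring alone keeps the plunger in (about 0.011) and it need not be held; at the next hole it springs out and stops the table there, if nothing holds it down.
- plunger_top (a point): Centre of the flat top of the plunger's round bright metal head, 43 mm across, pressed straight down. Out, it is 90 mm above the worktop; fully in, 76 mm. It sits in the guard on a lug at the table's edge, 210 mm from the axis, turns with the table, and is on the robot's side at the start.
- guard_rim (a point): Centre of the upper rim of the plunger's guard: an upright dark steel tube round the head, 60 mm outside and 52 mm inside diameter, fixed to the table; rim 100 mm above the worktop, 10 mm above the head when out. A finger inside can press the head and, bearing sideways on the tube's wall, push the table round.
- table_axis (a point): Point on the table's axis at its top face, 66 mm above the worktop. The table is an aluminium disc 330 mm across on a grey drum; just under it a fixed steel index ring, 430 mm across, top face at 54 mm, has six square 14 mm holes. A fixed steel column, 32 mm thick and 241 mm high, rises on the axis.
- spout (a point): Centre of the lower end of the filling funnel's spout (48 mm across), 140 mm above the worktop, 112 mm from the axis, opposite the plunger at the start. The steel funnel (120 mm across the top, up to 234 mm high) is fixed, on an arm from the column.
- tub_empty: The empty round white tub, 83 mm across, 45 mm high; origin at the centre of its underside. It stands loose in one of the table's six nests (rings 8 mm high, centred 112 mm from the axis, 60 degrees apart), one place to one side or the other of the funnel.
- tub_full0: A tub of the same size, heaped with hazelnuts to 52 mm, loose in its nest; origin at the centre of its underside.
- tub_full1: A tub of the same size, heaped with hazelnuts to 52 mm, loose in its nest; origin at the centre of its underside. It stands under the funnel at the start.
- tub_full2: A tub of the same size, heaped with hazelnuts to 52 mm, loose in its nest; origin at the centre of its underside.
- tub_full3: A tub of the same size, heaped with hazelnuts to 52 mm, loose in its nest; origin at the centre of its underside.
- tub_full4: A tub of the same size, heaped with hazelnuts to 52 mm, loose in its nest; origin at the centre of its underside.
- lids: Bystander: stack of round white tub lids, 88 mm across, 40 mm high, loose on the worktop; origin under its centre.
- knife: Bystander: vegetable knife with a green handle, 205 mm long, lying along its x axis; origin near its middle, on the worktop.
- scoop: Bystander: aluminium scoop, 190 mm long, 35 mm high; origin under its bowl's centre, handle towards its -x.
- punnet: Bystander: empty pulp punnet, 120 x 180 x 60 mm; origin under its centre.
- cauliflower: Bystander: cauliflower, about 150 mm across, 135 mm high; origin under its centre.
- jar: Bystander: amber jar, 80 mm across, 110 mm high; origin under its centre.

How it is judged:
By the outcome, as a careful person would: the job done as asked, in the order asked, and still so for the second after the job is handed in, with the robot touching nothing.
It also fails if it takes over 45 s, if anything falls off the work surface, if the arm or the gripper's body presses on something with over 40 N, if the wrist force passes 120 N, or if a joint passes its speed limit or range.

## Robot

A 7-joint arm with a two-finger parallel gripper is mounted at the origin on the work surface. World frame = base frame: x ahead of the robot, y to its left, z up, the work surface at z = 0. Lengths are in m, angles in rad, forces in N, time in s.
With the tool pointing down it reaches from about 0.35 to 0.9 m from the base axis. Payload 7.2 kg.
Tool frame: the origin (TCP) lies at the very end of the fingers, on their centre line; the grasp point (between the pads) lies 19 mm behind it; y points along the fingers, x is the direction in which the jaws open and shut, and the axes are right-handed (so a half turn about y gives the same grasp; the last joint's range is limited). The gripper opens to 88 mm and grips with 3 to 60 N. Pads are 20 mm wide; open, the fingers measure 115 mm over their backs; the gripper's body (75 mm by 178 mm) begins 61 mm behind the grasp point.
Start: joints at [-1.349, 0.411, -0.013, 1.596, 0.006, 1.134, -0.082], TCP at [0.179, 0.599, 0.223] pointing down, gripper open.
Joint ranges: [-2.95, 2.95], [-0.29, 1.99], [-1.47, 1.44], [0.14, 2.54], [-1.03, 4.17], [0.13, 1.85], [-2.86, 2.86]. Speed limits (rad/s): [2.39, 2.39, 3.01, 3.01, 3.14, 3.14, 3.14].

## Interface

Orientations are given as a unit quaternion [w, x, y, z].
In Python, from station import monitor, get_image, order gives the robot as it stands.
- The arm moves only by the shell command python3 -m crank 'ROWS' [OPENING] [FORCE]. ROWS is JSON, a list of rows, each a list of 2 entries, a list of its own where there are three numbers: the shift along the tool's x, y, z in mm, then the turn, a rotation vector about the tool's x, y, z in degrees. A call has 1 to 20 rows; each row is the pose to reach, as a shift and turn from the pose measured when the call began, along the tool's axes at that moment; what a row does not reach only later rows make up. A row lasts 1/12 s, in which the tool goes at most 41.7 mm and 7.16 degrees, less where a joint would pass 70% of its speed; a pose out of reach is approached as far as the arm can. A call with a gripper value outside its range is refused whole. OPENING is the opening, from 0 (shut) to 1 (fully open), set as the call begins (- or left out, the last holds). The fingers move at their own pace and stop on an object; FORCE is the grip in N (left out, the last holds). Time passes only in rows, so rows that repeat a pose let the fingers close. It gives the time, the measured TCP pose, the force and the opening at its end, in the units of the state.
- monitor.observe(): the state, without advancing time (a new reading comes with each control period).
- get_image(name): name is "scene" or "top"; returns a dict with "image" (480x640x3 uint8, red, green, blue), "fx", "fy", "cx", "cy" (pixels), "R" (3x3) and "t" (3): a world point X has camera coordinates R X + t. Camera axes: x right, y down, z forward; pixel columns grow to the right and rows downward; lengths in m; the calibration is good to about 2 mm. A picture is of the moment at which its call begins. There is no depth.
- order.sign_off(): hands the job in, once; it reports no verdict.
The state is a dict: "time": time; "q": joint angles; "qvel": joint speeds; "tau": joint torques, N m; "ee_pos": TCP position; "orientation": TCP orientation; "ft_force": force on the tool from outside, world axes, zero at the start; "wrist_torque": the same for the moment, N m; "opening": opening from 0.0 (shut) to 1.0 (fully open).
Only numpy, scipy, OpenCV 4.12 (cv2) and the standard library are available. Lean on these libraries where they do the work, as an engineer would, in place of code of your own. Each camera call takes 0.05 s, during which the arm holds its last target.

## Working session

There is one attempt and no reset: what is moved stays moved. The work goes in short steps, Python scripts to look and compute and a shell command to move; the robot and the scene stay as the last step left them, time stands still between calls to the robot, and variables do not carry over. Pictures are saved under pics/ and viewed, and the job is handed in when it is done.

```bash
mkdir -p pics; ls; python3 - <<'E'
from station import monitor, get_image
import cv2
s=monitor.observe(); print({k:s[k] for k in("time","ee_pos","orientation","ft_force","opening")})
for n in("scene","top"):
    d=get_image(n); cv2.imwrite(f"pics/{n}0.png",d["image"][:,:,::-1]); print(n,d["fx"],d["fy"],d["cx"],d["cy"],d["R"],d["t"])
E
```

```text
pics
{'time': 0.0, 'ee_pos': array([0.17851911, 0.59843289, 0.22182526]), 'orientation': array([-0.56656337,  0.56732856,  0.42216017, -0.42299533]), 'ft_force': array([-0.4582633 , -0.61170159, -0.87086665]), 'opening': 1.0002059978802573}
scene 567.9110768156936 567.9110768156936 329.2241376334951 234.21097426642052 [[ 0.87743642  0.47921272 -0.02145945]
 [ 0.26712193 -0.5252781  -0.80791633]
 [-0.39843596  0.70316292 -0.58890636]] [-0.49663171 -0.05563644  1.89225033]
top 475.367067918237 475.367067918237 318.28610348112153 234.91391565329243 [[-6.16787044e-04 -9.99990109e-01  4.40475428e-03]
 [-9.89741688e-01 -1.88407129e-05 -1.42868441e-01]
 [ 1.42867111e-01 -4.44768834e-03 -9.89731886e-01]] [-0.00181771  0.55847283  1.35004044]
```

View pics/scene0.png

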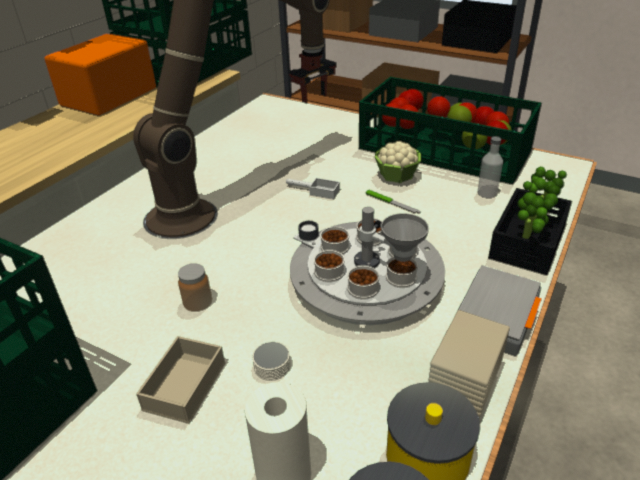

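View pics/top0.png

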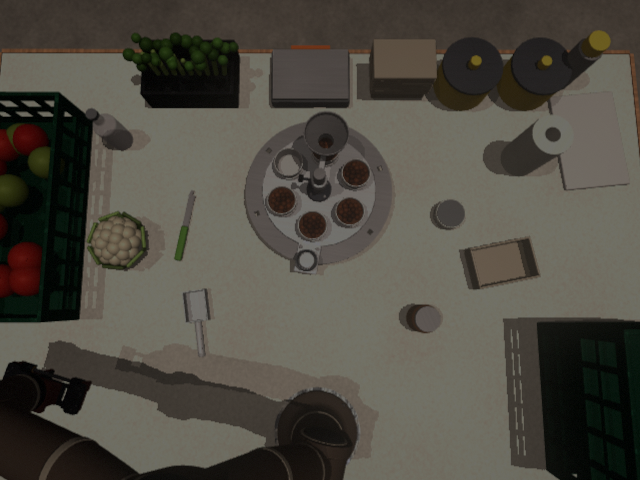

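The top view shows the empty tub at about (289,163), left (+y) of the funnel at (325,130). The guard is at (307,260) on the robot's side. The empty tub therefore has to go clockwise, -60°, and the guard moves towards +y and +x. Next I'll zoom in and measure.

```bash
cat > h.py <<'E'
import numpy as np,cv2
from station import monitor,get_image
def cast(d,u,v,z):
    R=np.array(d["R"]);t=np.array(d["t"]);C=-R.T@t
    r=R.T@np.array([(u-d["cx"])/d["fx"],(v-d["cy"])/d["fy"],1.])
    return C+r*(z-C[2])/r[2]
def proj(d,X):
    c=np.array(d["R"])@np.array(X)+np.array(d["t"]);return d["fx"]*c[0]/c[2]+d["cx"],d["fy"]*c[1]/c[2]+d["cy"]
E
python3 - <<'E'
from h import *
a=get_image("top");b=get_image("scene")
A=cv2.convertScaleAbs(a["image"][105:280,230:410,::-1],alpha=1.5)
B=b["image"][200:330,280:450,::-1]
cv2.imwrite("pics/top_z.png",cv2.resize(A,None,fx=4,fy=4)[:600])
cv2.imwrite("pics/topp.png",cv2.resize(cv2.convertScaleAbs(a["image"][230:280,270:350,::-1],alpha=1.5),None,fx=10,fy=10,interpolation=2))
cv2.imwrite("pics/sc_z.png",cv2.resize(B[:60,:80],None,fx=10,fy=10,interpolation=2))
E
```

```text
(no output)
```

View pics/top_z.png

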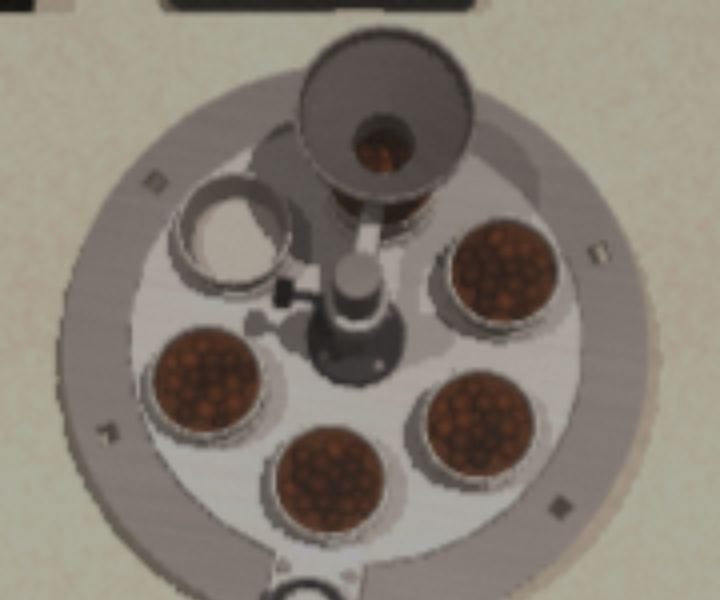

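View pics/topp.png

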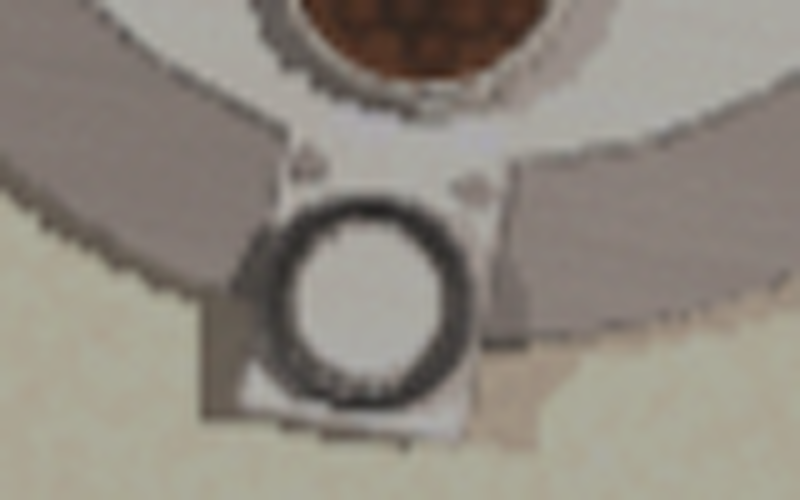

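View pics/sc_z.png

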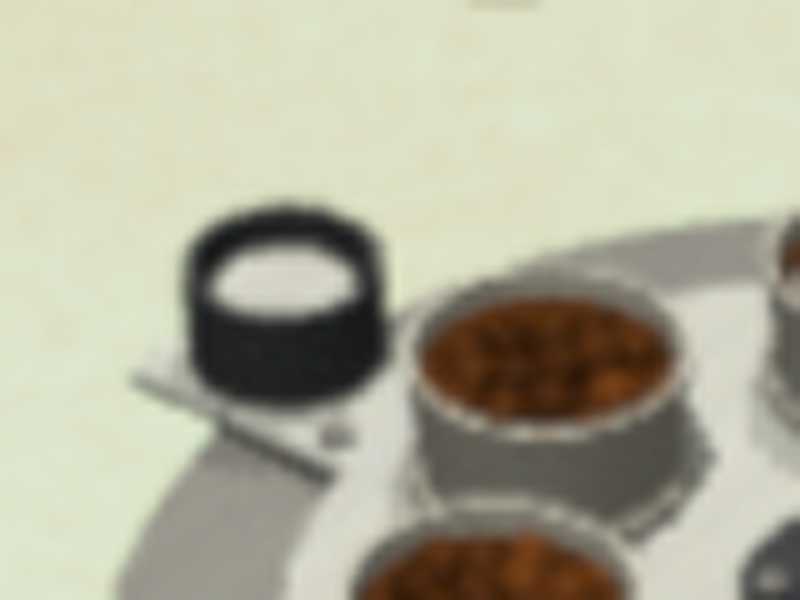

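```bash
python3 - <<'E'
from h import *
from scipy.spatial.transform import Rotation as Ro
a=get_image("top");b=get_image("scene")
ax=cast(a,318.5,190.6,.054);print("axis",ax)
for nm,d,u,v,z in(("rimtop",a,306.3,259.9,.1),("headtop",a,306.3,259.8,.09),("headsc",b,308.2,227.7,.09),("rim sc",b,308.1,226.0,.1)):
    p=cast(d,u,v,z);print(nm,p,np.linalg.norm((p-ax)[:2]),np.degrees(np.arctan2(*(p-ax)[1::-1])))
for h in((154,182),(600,253),(107,433),(560,507)):
    p=cast(a,h[0]/4+229.6,h[1]/4+104.6,.054);print(p,np.linalg.norm((p-ax)[:2]),np.degrees(np.arctan2(*(p-ax)[1::-1])))
print(Ro.from_quat(np.roll(monitor.observe()["orientation"],-1)).as_matrix().round(4))
E
```

```text
axis [ 0.68784514 -0.00263177  0.054     ]
rimtop [0.47975344 0.03159678 0.1       ] 0.21088800373649214 170.65918417574704
headtop [0.48094491 0.03180583 0.09      ] 0.20974664120390066 170.55001161186635
headsc [0.47826228 0.03539586 0.09      ] 0.21300486842939537 169.71588755185851
rim sc [0.48115214 0.03073809 0.1       ] 0.20936939186023779 170.82893152501794
[0.81096471 0.14697004 0.054     ] 0.19375018028163915 50.54624095893724
[ 0.75681525 -0.18333739  0.054     ] 0.1934202607509443 -69.10958914365735
[0.62139349 0.17843685 0.054     ] 0.19287733509256785 110.15298666507914
[ 0.56690937 -0.15070821  0.054     ] 0.19118601504690963 -129.23891715911157
[[ 2.857e-01 -1.000e-04 -9.583e-01]
 [ 9.583e-01 -5.000e-04  2.857e-01]
 [-5.000e-04 -1.000e+00 -0.000e+00]]
```

```bash
cat >> h.py <<'E'
from scipy.spatial.transform import Rotation as Ro
def shift(*pts):
    s=monitor.observe();M=Ro.from_quat(np.roll(s["orientation"],-1)).as_matrix()
    print("t",round(s["time"],2),"p",np.round(s["ee_pos"],4),"F",np.round(s["ft_force"],1))
    for p in pts: print((M.T@(np.array(p)-s["ee_pos"])*1000).round(1).tolist())
E
python3 -c "
from h import *
shift((.480,.0318,.222),(.480,.0318,.13))"
```

```text
t 0.3 p [0.1786 0.5988 0.2224] F [-0.3 -0.1  0.2]
[-457.2, 0.6, -450.9]
[-457.2, 92.6, -450.9]
```

```bash
python3 -m crank '[[[-15,0,-15],[0,0,0]],[[-40,0,-40],[0,0,0]],[[-66,0,-65],[0,0,0]],[[-92,0,-90],[0,0,0]],[[-118,0,-116],[0,0,0]],[[-144,0,-142],[0,0,0]],[[-170,0,-168],[0,0,0]],[[-196,0,-193],[0,0,0]],[[-222,0,-219],[0,0,0]],[[-248,0,-245],[0,0,0]],[[-274,0,-270],[0,0,0]],[[-300,0,-296],[0,0,0]],[[-326,0,-322],[0,0,0]],[[-352,0,-347],[0,0,0]],[[-378,0,-373],[0,0,0]],[[-404,0,-398],[0,0,0]],[[-430,0,-424],[0,0,0]],[[-450,0,-444],[0,0,0]],[[-457,0,-451],[0,0,0]],[[-457,0,-451],[0,0,0]]]' 0 20
python3 -c "
from h import *
shift((.480,.0318,.13),(.480,.0318,.105))"
```

```text
time: 1.97
ee_pos: [0.481, 0.0296, 0.2227]
orientation: [-0.567, 0.568, 0.421, -0.421]
ft_force: [0.3, -0.4, -0.2]
opening: 0.008
t 1.97 p [0.481  0.0296 0.2227] F [ 0.3 -0.4 -0.2]
[2.0, 92.7, 1.6]
[2.0, 117.7, 1.7]
```

```bash
python3 -m crank '[[[1,25,1],[0,0,0]],[[2,55,2],[0,0,0]],[[2,85,2],[0,0,0]],[[2,105,2],[0,0,0]],[[2,112,2],[0,0,0]],[[2,114,2],[0,0,0]],[[2,114,2],[0,0,0]]]' 0 20
python3 - <<'E'
from h import *
shift((.480,.0318,.092),(.480,.0318,.0765))
a=get_image("top");b=get_image("scene")
print(proj(a,(.48,.0318,.1)),proj(b,(.48,.0318,.1)))
A=cv2.resize(cv2.convertScaleAbs(a["image"][230:290,270:350,::-1],alpha=1.5),None,fx=5,fy=5,interpolation=2)
B=cv2.resize(b["image"][190:250,270:350,::-1],None,fx=5,fy=5,interpolation=2)
cv2.imwrite("pics/above.png",np.hstack([A,B]))
E
```

```text
time: 2.55
ee_pos: [0.4796, 0.0329, 0.1089]
orientation: [-0.567, 0.568, 0.421, -0.422]
ft_force: [0.1, -0.4, 1.0]
opening: 0.004
t 2.55 p [0.4796 0.0329 0.1089] F [ 0.1 -0.4  1. ]
[-0.9, 16.9, -0.7]
[-0.9, 32.4, -0.7]
(np.float64(306.227046491394), np.float64(259.8114324789884)) (np.float64(307.94400445464925), np.float64(225.71062233001354))
```

View pics/above.png

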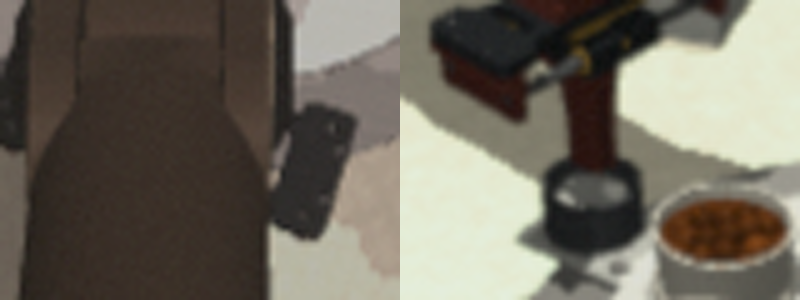

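The scene view shows the closed fingertips over the guard opening, at about (593,168) in the crop. The top view is blocked by the arm. Descending.

```bash
python3 -m crank '[[[0,6,0],[0,0,0]],[[0,12,0],[0,0,0]],[[0,18,0],[0,0,0]],[[0,22,0],[0,0,0]],[[0,22,0],[0,0,0]]]' 0 20
python3 -c "
from h import *
shift((.480,.0318,.0765))"
```

```text
time: 3.07
ee_pos: [0.4806, 0.0326, 0.0874]
orientation: [-0.567, 0.568, 0.422, -0.421]
ft_force: [0.3, 1.5, 3.6]
opening: 0.002
t 3.07 p [0.4806 0.0326 0.0874] F [0.3 1.5 3.6]
[-1.0, 10.9, 0.3]
```

Contact with the head, 3.6 N upwards. Pressing it in.

```bash
python3 -m crank '[[[0,4,0],[0,0,0]],[[0,8,0],[0,0,0]],[[0,11,0],[0,0,0]],[[0,12,0],[0,0,0]],[[0,12,0],[0,0,0]]]' 0 20
cat >> h.py <<'E'
AX=np.array([.6878,-.0026])
def arc(z,lead_mm,degs,r=.210):
    P=[]
    for g in degs:
        th=np.radians(170.6-g);e=np.array([np.cos(th),np.sin(th)]);n=np.array([np.sin(th),-np.cos(th)])
        P.append((*(AX+r*e+n*lead_mm/1000),z))
    shift(*P)
E
python3 -c "
from h import *
arc(.0762,9,range(0,13,1))"
```

```text
time: 3.48
ee_pos: [0.4807, 0.0327, 0.0761]
orientation: [-0.567, 0.568, 0.422, -0.421]
ft_force: [-4.3, 0.2, 12.2]
opening: 0.006
t 3.48 p [0.4807 0.0327 0.0761] F [-4.3  0.2 12.2]
[8.0, -0.1, 1.0]
[11.6, -0.1, 1.2]
[15.3, -0.1, 1.5]
[19.0, -0.1, 1.6]
[22.6, -0.1, 1.7]
[26.3, -0.1, 1.8]
[30.0, -0.1, 1.7]
[33.6, -0.1, 1.6]
[37.3, -0.1, 1.5]
[41.0, -0.1, 1.2]
[44.6, -0.1, 0.9]
[48.3, -0.1, 0.6]
[51.9, -0.0, 0.2]
```

Fully in (z 0.076, 12 N). Now I push round about 10° with it held in.

```bash
python3 -m crank '[[[4,0,0],[0,0,0]],[[8,0,1],[0,0,0]],[[12,0,1],[0,0,0]],[[16,0,2],[0,0,0]],[[20,0,2],[0,0,0]],[[24,0,2],[0,0,0]],[[28,0,2],[0,0,0]],[[32,0,2],[0,0,0]],[[36,0,2],[0,0,0]],[[41,0,1],[0,0,0]],[[45,0,1],[0,0,0]],[[45,0,1],[0,0,0]]]' 0 20
python3 - <<'E'
from h import *
arc(.0762,9,[10])
b=get_image("scene")
cv2.imwrite("pics/s1.png",cv2.resize(b["image"][190:330,270:450,::-1],None,fx=4,fy=4,interpolation=2))
E
```

```text
time: 4.48
ee_pos: [0.4938, 0.0768, 0.0767]
orientation: [-0.567, 0.568, 0.423, -0.42]
ft_force: [0.8, 1.2, 5.7]
opening: 0.004
t 4.48 p [0.4938 0.0768 0.0767] F [0.8 1.2 5.7]
[-1.4, 0.5, 0.8]
```

View pics/s1.png

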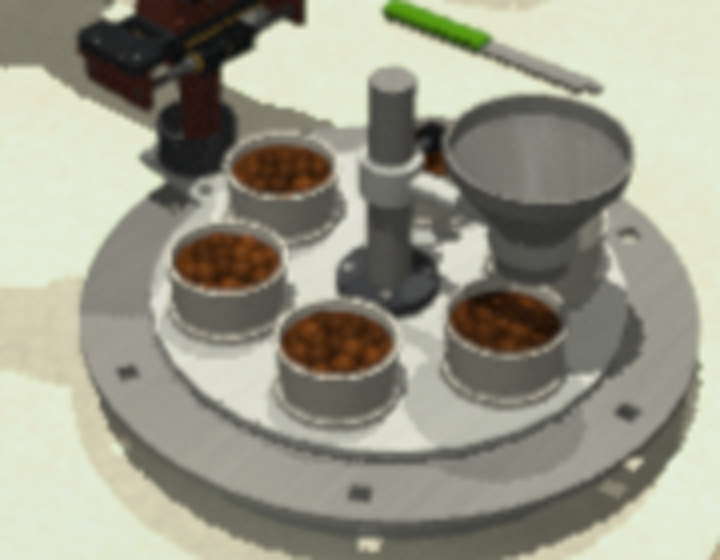

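The table has turned clockwise: the guard is now at about (197,133) in the crop and the tubs are still standing. I'll check the angle from the guard.

```bash
python3 - <<'E'
from h import *
b=get_image("scene")
p=cast(b,196/4+270-.4,129/4+190-.4,.1)[:2];d=p-AX;print(p,np.linalg.norm(d),170.6-np.degrees(np.arctan2(d[1],d[0])))
arc(.0762,9,[11,12,13,14]);arc(.0935,9,range(14,52,2))
E
```

```text
[0.49813916 0.06318012] 0.2007442669700968 9.72809430102302
t 4.58 p [0.4937 0.0765 0.0767] F [-0.   0.4  6.5]
[2.6, 0.5, 0.3]
[6.2, 0.5, -0.1]
[9.9, 0.5, -0.6]
[13.5, 0.5, -1.1]
t 4.58 p [0.4937 0.0765 0.0767] F [-0.   0.4  6.5]
[13.5, -16.8, -1.2]
[20.8, -16.8, -2.4]
[27.9, -16.8, -4.0]
[35.0, -16.7, -5.7]
[42.1, -16.7, -7.8]
[49.1, -16.7, -10.0]
[56.0, -16.7, -12.5]
[62.8, -16.7, -15.3]
[69.5, -16.6, -18.3]
[76.1, -16.6, -21.5]
[82.5, -16.6, -24.9]
[88.9, -16.6, -28.6]
[95.1, -16.6, -32.5]
[101.2, -16.5, -36.6]
[107.1, -16.5, -40.9]
[112.9, -16.5, -45.4]
[118.5, -16.5, -50.2]
[124.0, -16.4, -55.1]
[129.3, -16.4, -60.2]
```

```bash
python3 -m crank '[[[4,0,0],[0,0,0]],[[8,0,0],[0,0,0]],[[10,-3,-1],[0,0,0]],[[12,-8,-1],[0,0,0]],[[14,-13,-1],[0,0,0]],[[14,-17,-1],[0,0,0]],[[14,-17,-1],[0,0,0]],[[21,-17,-2],[0,0,0]],[[28,-17,-4],[0,0,0]],[[35,-17,-6],[0,0,0]],[[42,-17,-8],[0,0,0]],[[49,-17,-10],[0,0,0]],[[56,-17,-13],[0,0,0]],[[63,-17,-15],[0,0,0]],[[70,-17,-18],[0,0,0]],[[76,-17,-22],[0,0,0]],[[82,-17,-25],[0,0,0]],[[82,-17,-25],[0,0,0]]]' 0 20
python3 - <<'E'
from h import *
arc(.0935,9,range(34,62,2))
b=get_image("scene")
cv2.imwrite("pics/s2.png",cv2.resize(b["image"][190:330,270:450,::-1],None,fx=4,fy=4,interpolation=2))
E
```

```text
time: 6.08
ee_pos: [0.5415, 0.1481, 0.0933]
orientation: [-0.567, 0.568, 0.422, -0.421]
ft_force: [0.2, 0.9, -0.1]
opening: 0.008
t 6.08 p [0.5415 0.1481 0.0933] F [ 0.2  0.9 -0.1]
[0.1, -0.2, 0.2]
[6.5, -0.2, -3.5]
[12.7, -0.2, -7.4]
[18.8, -0.2, -11.5]
[24.7, -0.2, -15.8]
[30.5, -0.1, -20.3]
[36.1, -0.1, -25.0]
[41.5, -0.1, -30.0]
[46.8, -0.1, -35.1]
[51.9, -0.1, -40.3]
[56.8, -0.0, -45.8]
[61.5, -0.0, -51.4]
[66.0, -0.0, -57.2]
[70.4, 0.0, -63.1]
```

View pics/s2.png

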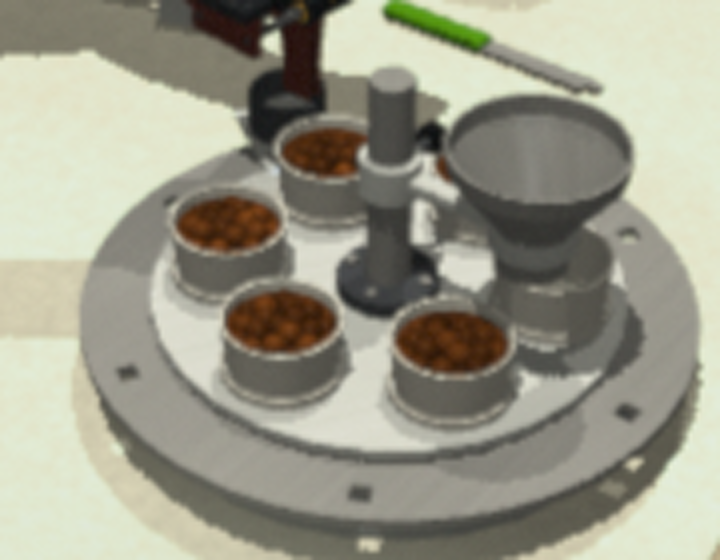

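The table is about halfway, tubs standing, guard at about (287,105) in the crop. The ring is holding the plunger in while the finger pushes on the wall. Continuing, slower near the hole.

```bash
python3 -m crank '[[[3,0,-2],[0,0,0]],[[6,0,-4],[0,0,0]],[[10,0,-5],[0,0,0]],[[13,0,-7],[0,0,0]],[[16,0,-9],[0,0,0]],[[19,0,-11],[0,0,0]],[[22,0,-14],[0,0,0]],[[25,0,-16],[0,0,0]],[[28,0,-18],[0,0,0]],[[31,0,-20],[0,0,0]],[[34,0,-23],[0,0,0]],[[36,0,-25],[0,0,0]],[[39,0,-27],[0,0,0]],[[42,0,-30],[0,0,0]],[[44,0,-32],[0,0,0]],[[47,0,-35],[0,0,0]],[[50,0,-38],[0,0,0]],[[52,0,-40],[0,0,0]],[[52,0,-40],[0,0,0]]]' 0 20
python3 - <<'E'
from h import *
arc(.0935,9,range(52,65,1))
b=get_image("scene")
cv2.imwrite("pics/s3.png",cv2.resize(b["image"][190:330,270:450,::-1],None,fx=4,fy=4,interpolation=2))
E
```

```text
time: 7.72
ee_pos: [0.5944, 0.1858, 0.0929]
orientation: [-0.567, 0.568, 0.422, -0.421]
ft_force: [-0.9, -2.8, -1.4]
opening: 0.006
t 7.72 p [0.5944 0.1858 0.0929] F [-0.9 -2.8 -1.4]
[0.5, -0.6, -0.6]
[3.0, -0.6, -3.3]
[5.4, -0.6, -6.1]
[7.8, -0.6, -8.9]
[10.1, -0.6, -11.7]
[12.4, -0.6, -14.6]
[14.6, -0.6, -17.5]
[16.8, -0.5, -20.4]
[18.9, -0.5, -23.4]
[21.0, -0.5, -26.5]
[23.0, -0.5, -29.5]
[25.0, -0.5, -32.6]
[26.9, -0.5, -35.7]
```

View pics/s3.png

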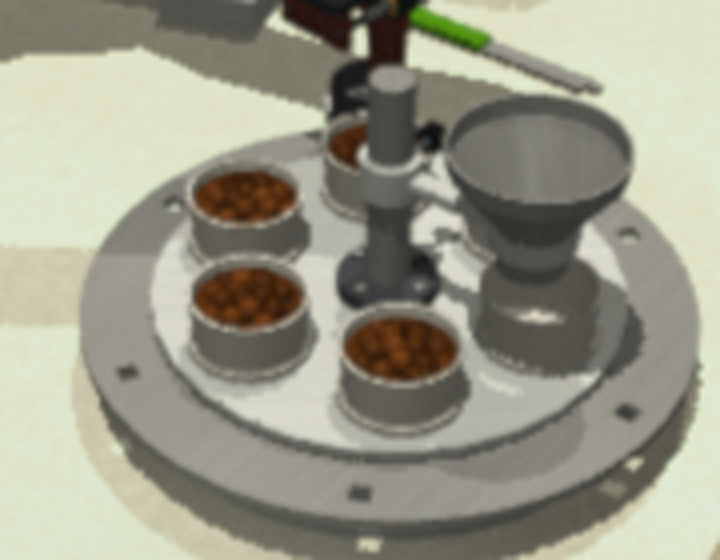

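Close to the hole now: guard at about (360,95) in the crop, tubs in their nests. Small steps from here, watching the force for the stop.

```bash
python3 -m crank '[[[2,-1,-1],[0,0,0]],[[3,-1,-3],[0,0,0]],[[4,-1,-5],[0,0,0]],[[5,-1,-6],[0,0,0]],[[6,-1,-7],[0,0,0]],[[8,-1,-9],[0,0,0]],[[9,-1,-10],[0,0,0]],[[10,-1,-12],[0,0,0]]]' 0 20
python3 -c "
from h import *
arc(.094,9,range(56,65,1))"
```

```text
time: 8.43
ee_pos: [0.6074, 0.1908, 0.0932]
orientation: [-0.568, 0.568, 0.42, -0.422]
ft_force: [-3.9, -4.4, -1.6]
opening: 0.005
t 8.43 p [0.6074 0.1908 0.0932] F [-3.9 -4.4 -1.6]
[1.6, -0.8, -0.7]
[3.9, -0.8, -3.6]
[6.1, -0.8, -6.5]
[8.3, -0.8, -9.5]
[10.4, -0.8, -12.5]
[12.5, -0.8, -15.5]
[14.5, -0.8, -18.5]
[16.5, -0.8, -21.6]
[18.4, -0.9, -24.8]
```

```bash
python3 -m crank '[[[1,-1,-1],[0,0,0]],[[2,-1,-2],[0,0,0]],[[3,-1,-3],[0,0,0]],[[4,-1,-4],[0,0,0]],[[4,-1,-4],[0,0,0]]]' 0 20
python3 - <<'E'
from h import *
arc(.094,9,range(57,65,1))
b=get_image("scene")
cv2.imwrite("pics/s4.png",cv2.resize(b["image"][190:250,320:400,::-1],None,fx=10,fy=10,interpolation=2))
E
```

```text
time: 8.85
ee_pos: [0.612, 0.1925, 0.0937]
orientation: [-0.568, 0.569, 0.42, -0.423]
ft_force: [-1.6, -4.4, -3.5]
opening: 0.003
t 8.85 p [0.612  0.1925 0.0937] F [-1.6 -4.4 -3.5]
[0.9, -0.3, 0.3]
[3.2, -0.3, -2.6]
[5.4, -0.3, -5.6]
[7.5, -0.3, -8.6]
[9.6, -0.3, -11.6]
[11.6, -0.3, -14.6]
[13.6, -0.4, -17.7]
[15.5, -0.4, -20.9]
```

View pics/s4.png

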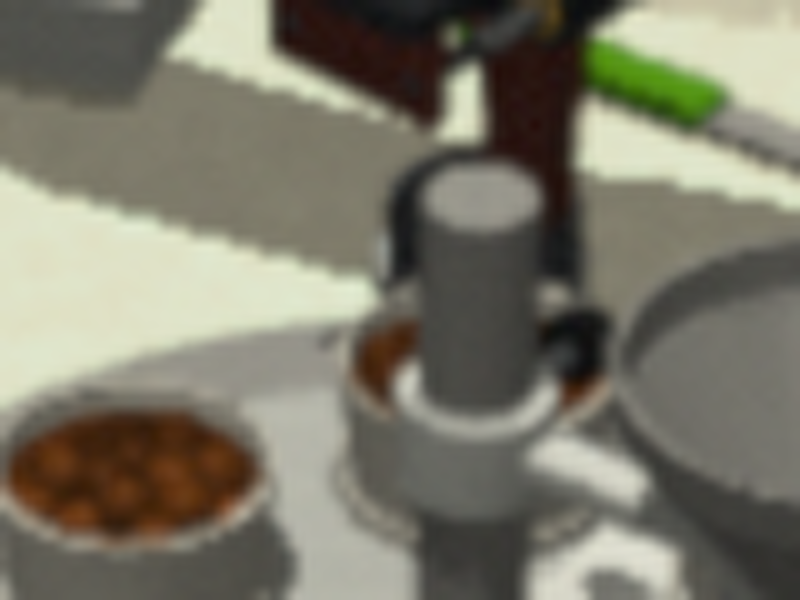

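Not at the stop yet (about 4 N, still moving). The column hides the guard.

```bash
python3 -m crank '[[[2,0,-1],[0,0,0]],[[3,0,-3],[0,0,0]],[[4,0,-4],[0,0,0]],[[5,0,-6],[0,0,0]],[[5,0,-6],[0,0,0]]]' 0 20
python3 -m crank '[[[1,0,-1],[0,0,0]],[[2,0,-3],[0,0,0]],[[2,0,-3],[0,0,0]]]' 0 20
python3 -c "
from h import *
arc(.094,9,range(57,65,1))"
```

```text
time: 9.32
ee_pos: [0.6198, 0.1958, 0.0939]
orientation: [-0.567, 0.569, 0.42, -0.422]
ft_force: [0.0, 0.5, 0.3]
opening: 0.005
time: 9.57
ee_pos: [0.624, 0.198, 0.0944]
orientation: [-0.567, 0.569, 0.421, -0.422]
ft_force: [-0.1, 0.6, -0.2]
opening: 0.007
t 9.57 p [0.624  0.198  0.0944] F [-0.1  0.6 -0.2]
[-7.8, 0.4, 10.2]
[-5.6, 0.4, 7.3]
[-3.4, 0.4, 4.3]
[-1.3, 0.4, 1.4]
[0.8, 0.4, -1.7]
[2.8, 0.4, -4.7]
[4.8, 0.4, -7.8]
[6.7, 0.4, -10.9]
```

The side force has dropped to zero, so I'll see where the table is.

```bash
python3 - <<'E'
from h import *
b=get_image("scene");a=get_image("top")
cv2.imwrite("pics/s5.png",cv2.resize(b["image"][190:330,270:450,::-1],None,fx=4,fy=4,interpolation=2))
cv2.imwrite("pics/t5.png",cv2.resize(cv2.convertScaleAbs(a["image"][105:255,230:410,::-1],alpha=1.5),None,fx=4,fy=4,interpolation=2))
E
```

```text
(no output)
```

View pics/s5.png

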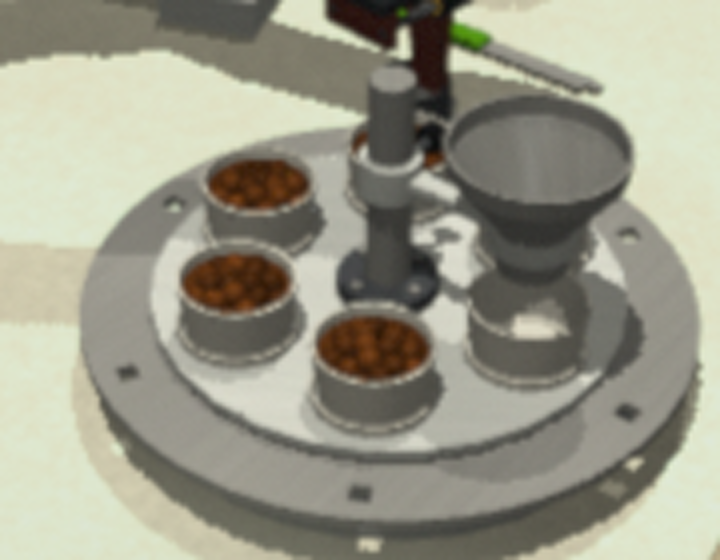

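View pics/t5.png

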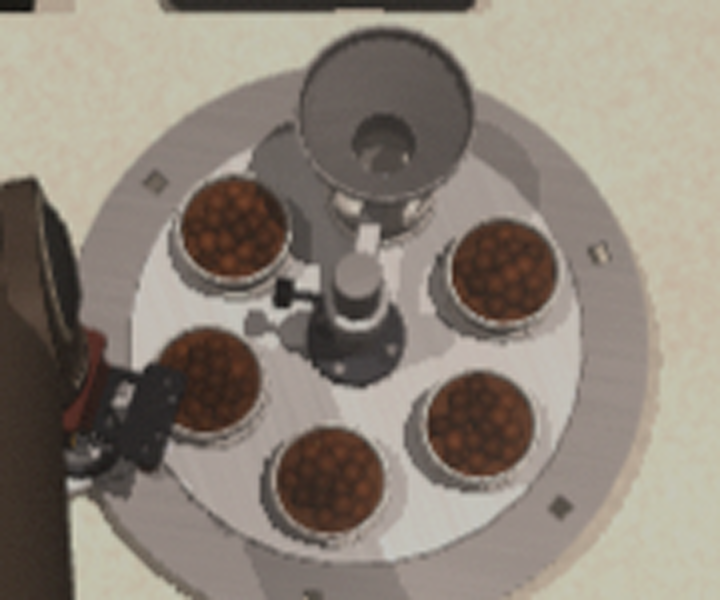

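The full tubs now sit at exactly the starting nest positions, and the tub under the funnel is the empty one: white inside, at about (540,320) in the scene crop. I'll move the finger back to the guard centre, lift out and check the plunger.

```bash
python3 -c "
from h import *
arc(.0945,2,[60]);arc(.24,2,[60])"
```

```text
t 9.67 p [0.6237 0.1976 0.0943] F [0.1 0.3 0.8]
[-5.1, -0.2, 6.7]
t 9.67 p [0.6237 0.1976 0.0943] F [0.1 0.3 0.8]
[-5.4, -145.7, 6.6]
```

```bash
python3 -m crank '[[[-2,0,3],[0,0,0]],[[-4,0,6],[0,0,0]],[[-4,-1,6],[0,0,0]],[[-4,-8,6],[0,0,0]],[[-4,-20,6],[0,0,0]],[[-4,-50,6],[0,0,0]],[[-4,-85,6],[0,0,0]],[[-4,-120,6],[0,0,0]],[[-4,-145,6],[0,0,0]],[[10,-150,30],[0,0,0]],[[30,-150,60],[0,0,0]],[[50,-150,90],[0,0,0]],[[70,-150,120],[0,0,0]],[[90,-150,150],[0,0,0]],[[110,-150,180],[0,0,0]],[[130,-150,210],[0,0,0]],[[150,-150,240],[0,0,0]],[[160,-150,260],[0,0,0]],[[160,-150,260],[0,0,0]]]' 0 20
python3 - <<'E'
from h import *
b=get_image("scene");a=get_image("top")
cv2.imwrite("pics/s6.png",b["image"][:,:,::-1])
cv2.imwrite("pics/t6.png",cv2.convertScaleAbs(a["image"][:,:,::-1],alpha=1.4))
cv2.imwrite("pics/t6z.png",cv2.resize(cv2.convertScaleAbs(a["image"][105:255,230:410,::-1],alpha=1.5),None,fx=4,fy=4,interpolation=2))
cv2.imwrite("pics/s6z.png",cv2.resize(b["image"][190:250,330:410,::-1],None,fx=10,fy=10,interpolation=2))
E
```

```text
time: 11.25
ee_pos: [0.4166, 0.4317, 0.2448]
orientation: [0.567, -0.566, -0.423, 0.424]
ft_force: [-0.0, 0.4, -0.6]
opening: 0.005
```

View pics/t6.png

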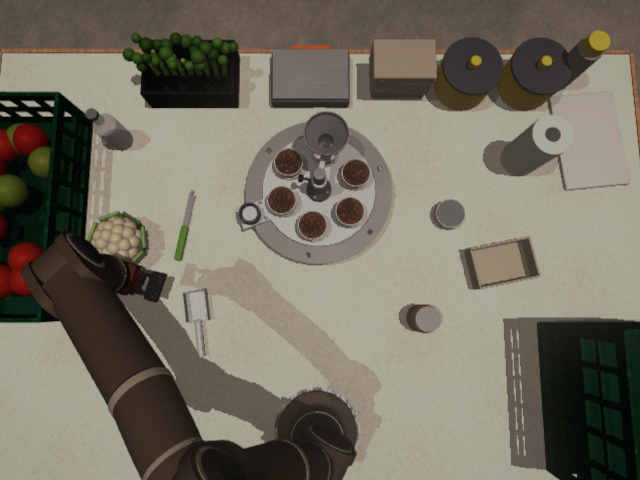

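View pics/t6z.png

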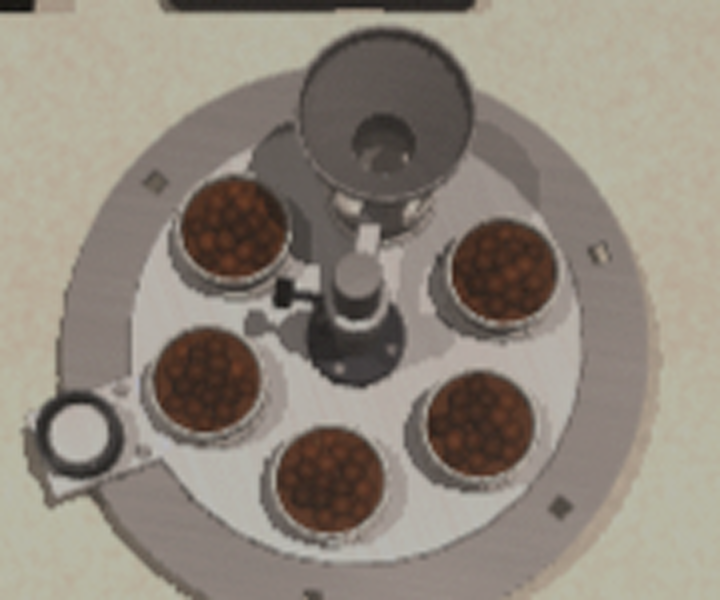

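View pics/s6z.png

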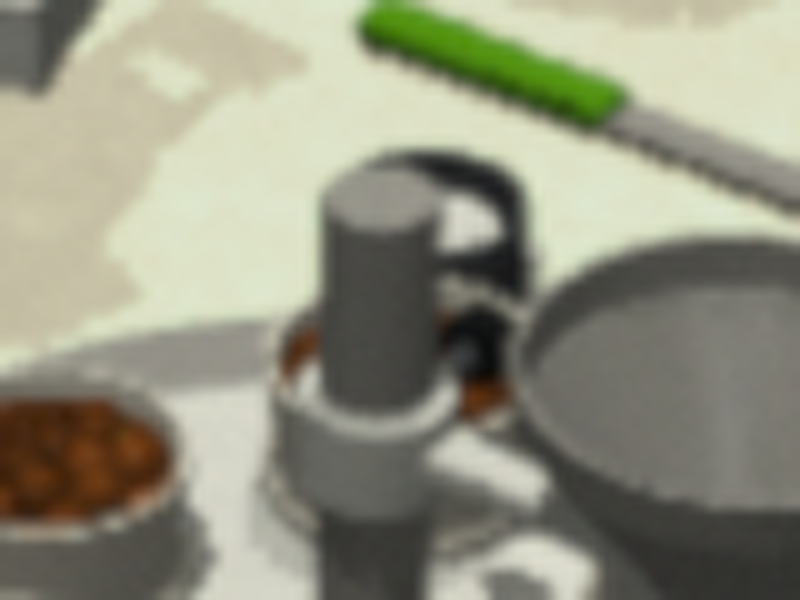

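```bash
python3 - <<'E'
from h import *
a=get_image("top")
p=cast(a,80/4+229.6,434/4+104.6,.1)[:2];d=p-AX;print(p,np.linalg.norm(d),170.6-np.degrees(np.arctan2(d[1],d[0])))
from station import order
print(order.sign_off())
E
```

```text
[0.61184064 0.19152195] 0.20845420278985485 59.22973688448964
the job is handed in; nothing more can be done
None
```

The empty tub is now under the funnel, and the job is handed in at about 11.4 s of robot time. I pressed the plunger fully in with the closed fingertips and pushed the guard about 10° clockwise. I then lifted the tip off the head and pushed on the tube wall until the plunger sprang out at the next hole.

**Last checks:**
- **Table angle:** the guard in the last top view gives a turn of 59.2°, which agrees with 60° within measuring error. The tubs sit at the same nest positions in the image as at the start.
- **Plunger:** the side force fell to zero at the hole, and the bright head looks as high in the guard as at the start.
- **Lock:** I judged it from those views only. I did not push against the table to test it.
- **Tubs and worktop:** all tubs are standing in their nests. The items on the worktop look unmoved by eye, though the arm covers part of the cauliflower in the last view.
- **Forces:** the highest reading was about 12 N, when the plunger reached the bottom. The arm is now clear of everything.

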